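Hang the lens basket in the ultrasonic bath

ROBOT

A 7-joint arm with a two-finger parallel gripper is mounted at the origin on the work surface. World frame = base frame: x ahead of the robot, y to its left, z up, the work surface at z = 0. Lengths are in m, angles in rad, forces in N, time in s.
With the tool pointing down it reaches from about 0.35 to 0.9 m from the base axis. Payload 8.1 kg.
Tool frame: the origin (TCP) lies between the finger pads; the fingertips stand ahead of it and the grasp point (between the pads) is the TCP (arm.nose_length is the z of the fingertips in the tool frame, in m); z points along the fingers, y is the line along which they close (so a half turn about z gives the same grasp; the last joint's range is limited). The gripper opens to 92 mm and grips with 3 to 60 N. Pads are 19 mm wide; open, the fingers measure 130 mm over their backs; the gripper's body (75 mm by 190 mm) begins 47 mm behind the grasp point.
Start: joints at [-1.446, 0.434, 0.025, 1.573, -0.012, 1.134, -0.075], TCP at [0.141, 0.609, 0.246] pointing down, gripper open.
Joint ranges: [-2.62, 2.62], [-0.44, 2.09], [-1.27, 1.32], [0.08, 2.57], [-1.32, 4.46], [0.12, 2], [-2.74, 2.74]. Speed limits (rad/s): [2.22, 2.22, 3.01, 3.01, 3.14, 3.14, 3.14].

INTERFACE

Orientations are given as a rotation vector (axis times angle).
In Python, from cell import sensors, optics, arm gives the robot as it stands.
- The arm moves only by the tool arm_command, never from a script. Its argument "deltas" is one flat list of numbers, 7 for each row, row after row: the turn, a rotation vector about the world's x, y, z as a fraction of full scale, then the shift along the world's x, y, z as a fraction of full scale, then the finger opening in mm, from 0 to 91.8. In form: [wx, wy, wz, dx, dy, dz, fingers, wx, wy, wz, dx, dy, dz, fingers, ...]. A call has 1 to 20 rows; each row is the pose to reach, as a shift and turn from the pose commanded when the call began; what a row does not reach only later rows make up. Full scale, the value 1, is 1 m for a shift and 90 degrees for a turn. A row lasts 1/10 s, in which the tool goes at most 50 mm and 8.59 degrees, less where a joint would pass 70% of its speed; a pose out of reach is approached as far as the arm can. A call with a number of a shift or a turn outside -1 to 1 is refused whole. A call with a gripper value outside its range is refused whole. The fingers move at their own pace and stop on an object; "force" is the grip in N (left out, the last holds). Time passes only in rows, so rows that repeat a pose let the fingers close. It gives the time, the measured TCP pose, the force, the opening and the grip force at its end, in the units of the state.
- sensors.observe(): the state, without advancing time (a new reading comes with each control period).
- optics.get_image(name): name is "scene" or "top" or "wrist"; returns the picture (384x512x3 uint8, blue, green, red); there is no depth.
- optics.calibration(name): a dict with "camera_matrix" (3x3 intrinsics, pixels), "rvec" (rotation vector, rad) and "tvec" (3), from world to camera coordinates, as OpenCV has them. Camera axes: x right, y down, z forward; pixel columns grow to the right and rows downward; lengths in m; the calibration is good to about 2 mm. A picture is of the moment at which its call begins: read the wrist's pose just before it. calibration takes no time and is no camera call; for the wrist camera it gives the pose at the moment of the call.
- arm.sign_off(): hands the job in; it is judged then, once.
The state is a dict: "clock": time; "joints": joint angles; "dq": joint speeds; "joint_efforts": joint torques, N m; "position": TCP position; "ee_rot": TCP orientation; "force": force on the tool from outside, world axes, zero at the start; "ft_torque": the same for the moment, N m; "width": opening from 0.0 (shut) to 1.0 (fully open); "gripper_force": force on a finger pad.
Only numpy, scipy, OpenCV 4.12 (cv2) and the standard library are available. Lean on these libraries where they do the work, as an engineer would, in place of code of your own. Each camera call takes 0.05 s, during which the arm holds its last target. There are 200 camera calls.

TASK

Pick up the lens basket that has the bent lip and hook the lip over the rim of the cleaning bath, on the wall that carries the black clamp, with the basket hanging inside and clear of the clamp's sprung buffer. Then slide it gently along the rim against the buffer until the spring clearly gives and keep it pressed there for about a second, without ramming the buffer to its end; let go so that the basket hangs freely with the buffer still bearing on it. Leave everything else alone.

Things in the scene. Friction and masses are not known exactly. Their poses are not given: they have to be found in the camera images.
- rack: Grey lens basket with a bent lip, 0.15 to 0.29 kg, upright on the desk. Origin: centre of the basket's underside, z up. Basket 40 (x) by 80 mm (y); back wall x -20 to -17 mm, 70 mm high, other walls 43. A bar 80 mm long (x -31 to -17, z 70 to 86 mm) juts outwards (-x) from the back wall's top and carries the downturned lip (x -31 to -28, z 50 to 70 mm, 80 mm long).
- slot (a point): Top middle of the slot between back wall and lip of rack, at x -24, y 0, z 70 mm in its frame. The slot is 8 mm wide (x), 20 mm deep, open below and at both y ends; the bar's underside is its top.
- tab (a point): Centre of the flat grip tab that stands on the bar of rack, right above the slot: at x -24, y 0, z 108.5 mm in its frame. Tab 12 mm (x) by 30 mm (y) by 45 mm high, z 86 to 131 mm.
- bath: Cleaning bath, fixed: open steel tank 116 (x) by 240 mm (y) outside, walls 4 mm, rim at z 115 mm, floor about 5 mm up; white housing 148 by 272 mm reaches only z 85 mm. Origin: centre of the underside, z up, -x roughly towards the robot. The basket hangs on the -x long wall, lip outside, axes parallel to the bath's; seated, its origin is at x about -32, z 45 mm here.
- rim (a point): Middle of the top of the bath's -x long wall, on its mid plane: x -56, y 0, z 115 mm in the bath's frame, same axes. The wall is 4 mm thick.
- clamp: Small black clamp fixed on the -x long wall near its +y end. Origin: on the rim top, on the wall's mid plane, axes parallel to the bath's. Block 30 (x) by 24 mm (y), up to 19 mm above the rim. From its -y face a steel rod of 11 mm diameter points along the rim to -y, ending in the sprung buffer (see rod).
- rod (a point): Where the rod leaves the clamp's -y face, 10 mm above the rim. The rod's setting is not measured: its rubber buffer head (16 mm diameter) ends anywhere from 18 to 58 mm from here towards -y, and meets the end of the basket's bar. The head gives towards +y, 0.9 N per mm, over 5 mm, then a hard end. Pressing with 2 to 4 N is right; 9 N is ramming it.
- plain_basket: Look-alike grey basket of the same plan with a grip tab but no bar and no bent lip, 115 mm high; not wanted, leave it. Origin: centre of its underside.
- bottle: White-capped bottle, 44 mm diameter, 110 mm high; leave it. Origin: centre of its underside.
- jar: Lidded jar, 60 mm diameter, 60 mm high; leave it. Origin: centre of its underside.
- cup: White cup, 72 mm diameter, 85 mm high; leave it. Origin: centre of its underside.
- driver: Small screwdriver lying on the desk, 150 mm long; leave it. Origin: its underside near the middle.
Mind the look-alikes: they are no part of the job. Leave any red or turquoise look-alike of the rack alone.

How it is judged:
On the way, in this order (a step that is already met when the one before it is completed fails the run):
1. the lipped basket is lifted off the desk (height (world z) of rack above 0.04 m), for 0.1 s.
2. its lip is hooked over the clamp's wall, basket inside, down to within 4 mm of seated and not yet touching the buffer (x of rack in the frame of bath between -0.037 and -0.027 m and z of rack in the frame of bath between 0.041 and 0.049 m and y of rack in the frame of bath between -0.08 and 0.05 m and angle between rack's own z axis and vertical below 0.14 rad and angle between the x axis of rack and the x axis of bath, either way round below 0.14 rad and contact force between rack and clamp below 0.1 N), for 0.2 s.
3. still hooked (within 4 mm of seated), the basket presses the buffer with more than 1.5 N (x of rack in the frame of bath between -0.037 and -0.027 m and z of rack in the frame of bath between 0.041 and 0.049 m and y of rack in the frame of bath between -0.08 and 0.05 m and angle between rack's own z axis and vertical below 0.14 rad and angle between the x axis of rack and the x axis of bath, either way round below 0.14 rad and contact force between rack and clamp above 1.5 N), for 0.5 s.
At the end, for the whole second after the job is handed in: The lipped basket hangs at rest by its lip on the bath wall with the clamp, basket inside: height within 3 mm of seated, slot within 5 mm of the wall's mid plane, tilt and yaw within 0.14 rad of the bath's, and the buffer still bears on it (more than 0.1 N) (x of rack in the frame of bath between -0.037 and -0.027 m and z of rack in the frame of bath between 0.042 and 0.048 m and y of rack in the frame of bath between -0.08 and 0.05 m and angle between rack's own z axis and vertical below 0.14 rad and angle between the x axis of rack and the x axis of bath, either way round below 0.14 rad and contact force between rack and clamp above 0.1 N and linear speed of rack below 0.01 m/s and angular speed of rack below 0.1 rad/s); the robot touches nothing.
It fails at once if the clamp or its buffer is pushed with more than 9 N (buffer rammed to its end) (contact force between rack and clamp above 9 N).
It fails at once if the basket is rammed or forced on the bath with more than 40 N (contact force between rack and bath above 40 N).
It fails at once if the robot pushes on the clamp or buffer with more than 3 N (contact force between any of the arm, the fingers and clamp above 3 N).
It fails at once if the look-alike basket, bottle, jar, cup or screwdriver is moved more than 20 mm (distance of any of plain_basket, bottle, jar, cup, driver from where it was at the start of the episode above 0.02 m).
It also fails if it takes over 48 s, if anything falls off the work surface, if the arm or the gripper's body presses on something with over 40 N, if the wrist force passes 120 N, or if a joint passes its speed limit or range.

## Working session

There is one attempt and no reset: what is moved stays moved. The work goes in short steps, Python scripts to look and compute and a tool call to move; the robot and the scene stay as the last step left them, time stands still between calls to the robot, and variables do not carry over. Pictures are saved under pics/ and viewed, at most 13 in all, crops included, and the job is handed in when it is done.

Besides the shell and the picture viewer there is one more tool, called as name(argument=value, ...), one argument or row to a line, values as JSON. arm_command: Moves the arm, as the interface text tells. Its arguments: {"type":"object","properties":{"deltas":{"type":"array","items":{"type":"number"}},"force":{"type":"number"}},"required":["deltas"]}

```bash
mkdir -p pics; cat > h.py <<'E'
import numpy as np,cv2
from cell import sensors,optics,arm
def ray(cal,u,v):
    K=np.array(cal["camera_matrix"]);R=cv2.Rodrigues(np.array(cal["rvec"],float))[0];t=np.array(cal["tvec"],float).ravel()
    return -R.T@t, R.T@np.linalg.inv(K)@np.array([u,v,1.])
def onz(cal,u,v,z):
    o,d=ray(cal,u,v); return o+d*(z-o[2])/d[2]
def proj(cal,P):
    return cv2.projectPoints(np.array(P,float).reshape(-1,3),np.array(cal["rvec"],float),np.array(cal["tvec"],float),np.array(cal["camera_matrix"],float),None)[0].reshape(-1,2)
E
python3 - <<'E'
from h import *
s=sensors.observe();print(s,arm.nose_length)
for n in("scene","top","wrist"):
    im=optics.get_image(n);cv2.imwrite(f"pics/{n}0.png",im)
    c=optics.calibration(n);print(n,ray(c,256,192),c["camera_matrix"])
E
```

```text
{'clock': 0.0, 'joints': array([-1.44560649,  0.43518823,  0.02501764,  1.57411375, -0.01158941,
        1.13400624, -0.07510602]), 'dq': array([-0.00053384,  0.00047525, -0.00068092,  0.00051725, -0.00221053,
       -0.00097833, -0.00156555]), 'joint_efforts': array([ 1.39032003e-03, -6.67848086e+01,  9.86157395e-01, -3.14446735e+01,
       -6.02339557e-02,  4.30500624e-02,  1.87824385e-04]), 'position': array([0.14111205, 0.60835655, 0.24496063]), 'ee_rot': array([-3.57212106e-01, -3.12120878e+00,  2.46725688e-03]), 'force': array([-0.03586486,  0.32347485,  0.84052602]), 'ft_torque': array([-0.01098876, -0.00523779, -0.03020365]), 'gripper_force': 0.0, 'width': 0.9976746480384588} 0.019
scene (array([1.01823104, 0.00340696, 0.90152193]), array([-0.51345369, -0.03885857, -0.85727784])) [[368.24641199   0.         258.20551511]
 [  0.         368.24641199 194.15063662]
 [  0.           0.           1.        ]]
top (array([ 0.42089131, -0.00236629,  1.06465689]), array([ 0.13287275, -0.00858645, -0.99110748])) [[380.85530223   0.         254.32026497]
 [  0.         380.85530223 192.71111118]
 [  0.           0.           1.        ]]
wrist (array([0.06385598, 0.6267916 , 0.38420781]), array([ 0.29381243, -0.08441131, -0.95229776])) [[286.92589986   0.         260.36196671]
 [  0.         286.92589986 189.26385573]
 [  0.           0.           1.        ]]
```

View pics/top0.png

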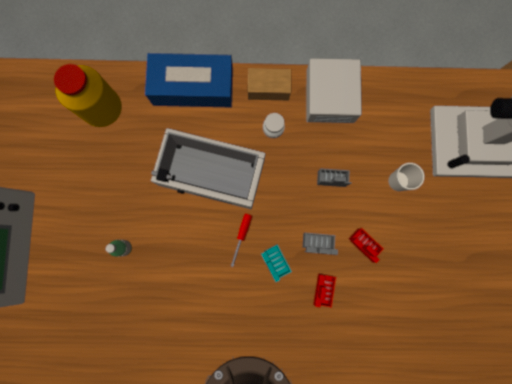

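View pics/scene0.png

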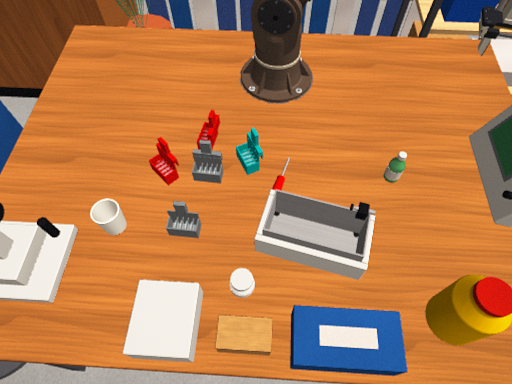

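The scene shows the bath with the black clamp at top(181,190). Four things could be taken for the rack:
- Grey basket at top(319,243), scene(208,163).
- Grey basket at top(333,178), scene(184,222).
- Two red look-alikes at top(366,245) and (325,290).
- A turquoise look-alike at top(276,263).

Only the two greys are eligible, so I'll check them and the clamp up close.

```bash
python3 - <<'E'
import cv2,numpy as np
t=cv2.imread("pics/top0.png");s=cv2.imread("pics/scene0.png")
r=lambda im,x,y,w,h:cv2.resize(im[y:y+h,x:x+w],(400,300),interpolation=cv2.INTER_CUBIC)
m=np.vstack([np.hstack([r(t,290,160,80,105)[:, :],r(s,150,130,100,75+35)]),np.hstack([r(t,144,120,132,99),r(s,250,180,132,99)])])
cv2.imwrite("pics/crop1.png",m)
E
```

```text
(no output)
```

View pics/crop1.png

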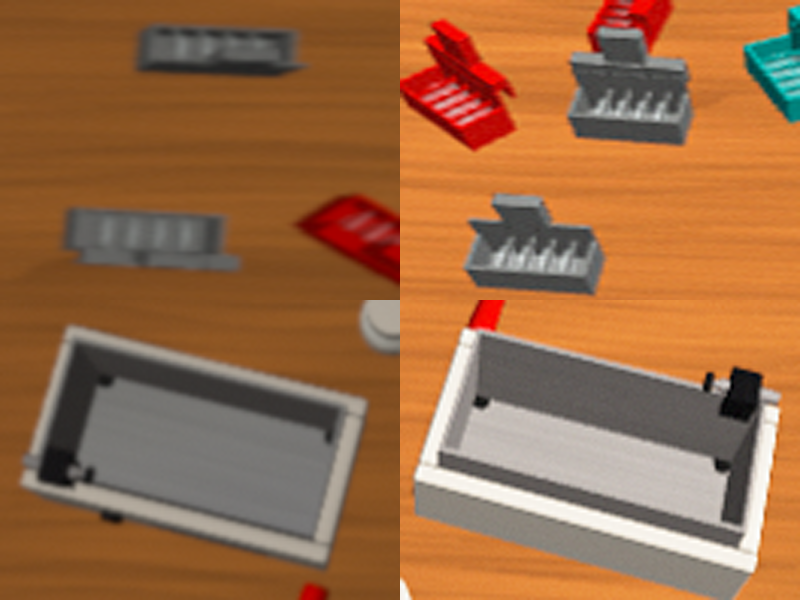

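Rack = the near grey basket at top(319,243), with the bar and lip facing the robot and the tab on the bar. The other grey, at (333,178), has no bar. The clamp block is at top(164,275 in the crop frame), about (163,274-99)→(163,175), with the rod pointing along the rim to -y.

```bash
python3 - <<'E'
from h import *
t=optics.calibration("top");s=optics.calibration("scene")
f=lambda x,y:(144+x*.33,120+(y-300)*.33)
print("housing corners z.085");C=[onz(t,*f(*p),.085) for p in [(22,485),(70,326),(367,400),(325,566)]]
C=np.array(C);print(C.round(3),np.linalg.norm(np.diff(C,axis=0,append=C[:1]),axis=1).round(3),C.mean(0).round(3))
print("same at .115");C=np.array([onz(t,*f(*p),.115) for p in [(22,485),(70,326),(367,400),(325,566)]]);print(np.linalg.norm(np.diff(C,axis=0,append=C[:1]),axis=1).round(3),C.mean(0).round(3))
g=lambda x,y:(290+x*.2,160+y*.35)
print("bar ends z.086",onz(t,*g(80,256),.086).round(3),onz(t,*g(238,264),.086).round(3))
q=lambda x,y:(150+(x-400)*.25,130+y*110/300)
print("tab top scene .131",onz(s,*q(602,32),.131).round(3),onz(s,*q(645,32),.131).round(3))
w=lambda x,y:(250+(x-400)*.33,180+(y-300)*.33)
print("clamp top, head",onz(s,*w(745,372),.134).round(3),onz(s,*w(710,382),.125).round(3))
E
```

```text
housing corners z.085
[[ 0.575  0.262  0.085]
 [ 0.717  0.228  0.085]
 [ 0.656 -0.033  0.085]
 [ 0.511  0.001  0.085]] [0.146 0.268 0.149 0.269] [0.615 0.114 0.085]
same at .115
[0.141 0.259 0.145 0.261] [0.609 0.111 0.115]
bar ends z.086 [ 0.407 -0.141  0.086] [ 0.402 -0.221  0.086]
tab top scene .131 [ 0.41  -0.189  0.131] [ 0.408 -0.16   0.131]
clamp top, head [0.576 0.227 0.134] [0.581 0.202 0.125]
```

arm_command(
  deltas=[0,0,-0.4,0.2,-0.3,0,91,0,0,-0.4,0.2,-0.3,0,91,0,0,-0.5,0.2,-0.3,0,91,0,0,-0.6,0.2,-0.3,0,91,0,0,-0.7,0.2,-0.3,0,91,0,0,-0.8,0.2,-0.3,0,91,0,0,-0.9,0.259,-0.779,0.01,91,0,0,-0.9,0.259,-0.779,0.01,91,0,0,-0.9,0.259,-0.779,0.01,91,0,0,-0.9,0.259,-0.779,0.01,91,0,0,-0.9,0.259,-0.779,0.01,91,0,0,-0.9,0.259,-0.779,0.01,91,0,0,-0.9,0.259,-0.779,0.01,91,0,0,-0.9,0.259,-0.779,0.01,91,0,0,-0.9,0.259,-0.779,0.01,91,0,0,-0.9,0.259,-0.779,0.01,91,0,0,-0.9,0.259,-0.779,0.01,91,0,0,-0.9,0.259,-0.779,0.01,91],
)

```text
clock: 1.95
position: [0.4003, -0.1752, 0.2563]
ee_rot: [2.304, 2.132, -0.002]
force: [0.4, -0.4, -0.1]
width: 0.99
gripper_force: 0.0
```

```bash
python3 - <<'E'
from h import *
im=optics.get_image("wrist");cv2.imwrite("pics/w1.png",im);s=sensors.observe()
c=optics.calibration("wrist")
print(s["clock"],s["position"],s["force"],cv2.Rodrigues(s["ee_rot"])[0].round(3).tolist())
np.savez("w1.npz",**{k:np.array(v) for k,v in c.items()})
E
```

```text
2.0 [ 0.39988447 -0.1725818   0.25578283] [-0.08845103  0.01702738 -0.91077447] [[0.076, 0.997, -0.0], [0.997, -0.076, -0.002], [-0.002, -0.0, -1.0]]
```

View pics/w1.png

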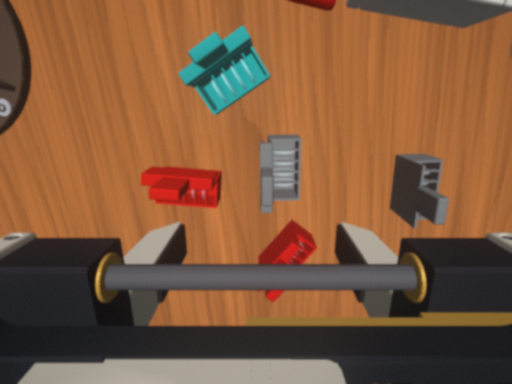

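The rack's bar and tab are at about (266,175), with the basket to the right (+x). Both reds, the turquoise and the plain basket at (420,190) are clear of it. I'll zoom in for the tab edges.

```bash
python3 - <<'E'
import cv2
im=cv2.imread("pics/w1.png")
cv2.imwrite("pics/w1c.png",cv2.resize(im[125:225,240:320],(480,600),interpolation=cv2.INTER_CUBIC))
E
```

```text
(no output)
```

View pics/w1c.png

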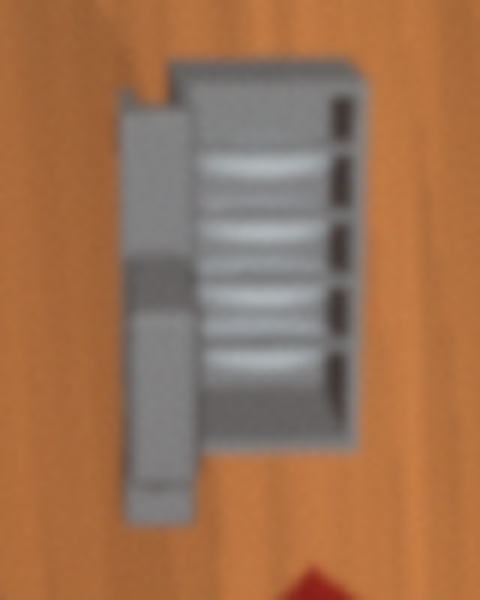

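```bash
python3 - <<'E'
from h import *
c=dict(np.load("w1.npz"))
P=lambda x,y,z:onz(c,240+x/6,125+y/6,z).round(4)
tab=[P(*p,.131) for p in [(132,310),(194,310),(194,486),(132,486)]]
bar=[P(*p,.086) for p in [(124,105),(190,107),(195,522),(127,522)]]
print(np.array(tab),np.mean(tab,0));print(np.array(bar),np.mean(bar,0))
for q in(tab,bar):
  d=q[0]-q[3]+q[1]-q[2];print(np.degrees(np.arctan2(-d[0],d[1])),[np.linalg.norm(q[i]-q[i-1]).round(4) for i in range(4)])
E
```

```text
[[ 0.4032 -0.1617  0.131 ]
 [ 0.413  -0.1624  0.131 ]
 [ 0.4111 -0.1921  0.131 ]
 [ 0.401  -0.1913  0.131 ]] [ 0.407075 -0.176875  0.131   ]
[[ 0.404  -0.1356  0.086 ]
 [ 0.4157 -0.1369  0.086 ]
 [ 0.4115 -0.2165  0.086 ]
 [ 0.3985 -0.2154  0.086 ]] [ 0.407425 -0.1761    0.086   ]
-3.9551339885613244 [np.float64(0.0297), np.float64(0.0098), np.float64(0.0298), np.float64(0.0101)]
-3.4823372428291415 [np.float64(0.08), np.float64(0.0118), np.float64(0.0797), np.float64(0.013)]
```

arm_command(
  deltas=[0,0,0.008,0.007,-0.0065,0,60,0,0,0.008,0.007,-0.0065,-0.03,60,0,0,0.008,0.007,-0.0065,-0.06,60,0,0,0.008,0.007,-0.0065,-0.09,60,0,0,0.008,0.007,-0.0065,-0.115,60,0,0,0.008,0.007,-0.0065,-0.13,60,0,0,0.008,0.007,-0.0065,-0.143,60,0,0,0.008,0.007,-0.0065,-0.143,60,0,0,0.008,0.007,-0.0065,-0.143,60,0,0,0.008,0.007,-0.0065,-0.143,60,0,0,0.008,0.007,-0.0065,-0.143,60],
)

```text
clock: 3.1
position: [0.4076, -0.1764, 0.1134]
ee_rot: [2.284, 2.156, 0.002]
force: [0.2, 0.3, 0.8]
width: 0.658
gripper_force: 0.0
```

arm_command(
  deltas=[0,0,0,0,0,0,5,0,0,0,0,0,0,5,0,0,0,0,0,0,5,0,0,0,0,0,0,5,0,0,0,0,0,0,5,0,0,0,0,0,0,5,0,0,0,0,0,0,5,0,0,0,0,0,0,5],
  force=30,
)

```text
clock: 3.9
position: [0.407, -0.1766, 0.1126]
ee_rot: [-2.285, -2.156, 0.0]
force: [-0.2, -0.6, -1.7]
width: 0.13
gripper_force: 30.0
```

arm_command(
  deltas=[0,0,0,0,0,0.02,5,0,0,0,0,0,0.05,5,0,0,0,0,0,0.09,5,0,0,0,0,0,0.13,5,0,0,0,0,0,0.16,5,0,0,-0.01,0.01,0.02,0.17,5,0,0,-0.03,0.03,0.055,0.17,5,0,0,-0.05,0.05,0.09,0.17,5,0,0,-0.07,0.07,0.125,0.17,5,0,0,-0.09,0.09,0.16,0.17,5,0,0,-0.11,0.11,0.195,0.17,5,0,0,-0.111,0.13,0.23,0.17,5,0,0,-0.111,0.142,0.256,0.17,5,0,0,-0.111,0.148,0.267,0.17,5,0,0,-0.111,0.148,0.267,0.17,5,0,0,-0.111,0.148,0.267,0.17,5,0,0,-0.111,0.148,0.267,0.17,5,0,0,-0.111,0.148,0.267,0.17,5],
)

```text
clock: 5.7
position: [0.5548, 0.0888, 0.283]
ee_rot: [-2.466, -1.946, -0.001]
force: [-0.4, 0.2, -2.0]
width: 0.128
gripper_force: 30.0
```

```bash
python3 - <<'E'
from h import *
s=sensors.observe();im=optics.get_image("wrist")
c=optics.calibration("wrist");np.savez("w2.npz",**{k:np.array(v) for k,v in c.items()})
t=optics.get_image("top");cv2.imwrite("pics/t2.png",t)
print(s["clock"],s["position"],s["force"],s["ft_torque"],cv2.Rodrigues(s["ee_rot"])[0].round(3).tolist())
cv2.imwrite("pics/w2raw.png",im)
cv2.imwrite("pics/w2.png",cv2.resize(im[0:300,60:460],(800,600),interpolation=cv2.INTER_CUBIC))
E
```

```text
5.7 [0.55479134 0.08884011 0.2830309 ] [-0.43733726  0.20028888 -1.99429808] [-0.05491814  0.13447834  0.02423837] [[0.233, 0.973, 0.0], [0.973, -0.233, 0.0], [0.0, 0.0, -1.0]]
```

View pics/w2.png

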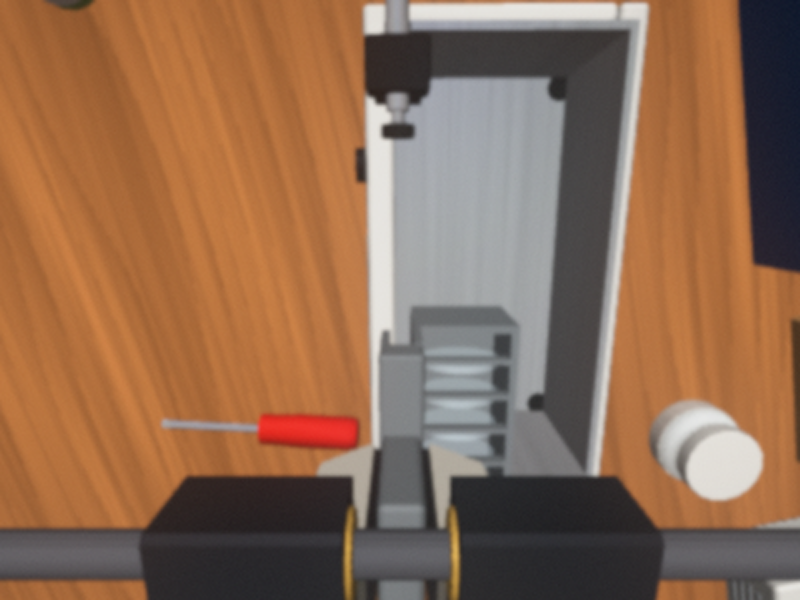

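The wrist view shows the clamp block at crop(398,65), the buffer head ending at about (398,138), and the rim as the light grey strip near x≈392–412 beside the white housing. I'll extract its edges.

```bash
python3 - <<'E'
from h import *
im=cv2.imread("pics/w2raw.png").astype(int)
c=dict(np.load("w2.npz"))
for v in (80,100,120,140):print(v,[tuple(x) for x in im[v,240:274].mean(1,keepdims=True).astype(int)] and im[v,240:274].mean(1).astype(int).tolist())
print("col259",im[55:80,259].mean(1).astype(int).tolist())
print("col262 bar",im[150:185,260].mean(1).astype(int).tolist())
E
```

```text
80 [55, 61, 94, 150, 197, 220, 226, 227, 227, 227, 227, 226, 226, 225, 221, 205, 182, 166, 165, 168, 168, 167, 167, 167, 169, 169, 169, 170, 169, 168, 166, 167, 166, 171]
100 [131, 132, 135, 158, 194, 217, 225, 227, 227, 226, 227, 227, 227, 226, 222, 206, 181, 163, 164, 168, 167, 167, 169, 169, 170, 170, 168, 169, 169, 168, 168, 169, 167, 170]
120 [125, 127, 133, 156, 183, 209, 223, 227, 227, 227, 227, 227, 226, 226, 223, 211, 188, 167, 164, 166, 167, 167, 168, 169, 169, 170, 170, 170, 168, 168, 168, 166, 169, 169]
140 [129, 128, 130, 137, 162, 198, 220, 226, 227, 227, 226, 226, 226, 226, 223, 214, 193, 171, 166, 167, 167, 168, 169, 168, 168, 168, 169, 169, 168, 168, 166, 166, 167, 166]
col259 [144, 151, 156, 157, 153, 139, 109, 71, 52, 50, 48, 50, 52, 65, 108, 147, 164, 166, 166, 166, 168, 166, 167, 167, 166]
col262 bar [167, 165, 168, 167, 166, 165, 166, 166, 167, 166, 166, 166, 166, 166, 167, 165, 166, 167, 166, 165, 163, 152, 130, 112, 104, 104, 109, 123, 138, 140, 136, 135, 134, 134, 133]
```

```bash
python3 - <<'E'
from h import *
c=dict(np.load("w2.npz"));im=cv2.imread("pics/w2raw.png").mean(2)
def edge(v,a,b,s):   # subpixel strongest step in [a,b)
    r=im[v,a:b];g=np.gradient(cv2.GaussianBlur(r[None],(5,1),0)[0])*s;g[g<0]=0;i=g.argmax();k=slice(max(i-3,0),i+4);return a+(np.arange(len(r))[k]*g[k]).sum()/g[k].sum()
print("cam",ray(c,260,189)[0])
vs=np.arange(90,160,5)
E=np.array([onz(c,edge(v,250,262,-1),v,.115)[:2] for v in vs]);O=np.array([onz(c,edge(v,238,250,1),v,.085)[:2] for v in vs])
for n,A in(("in",E),("out",O)):
    p=np.polyfit(A[:,1],A[:,0],1);print(n,"slope deg",np.degrees(np.arctan(p[0])),"x at y=.1",np.polyval(p,.1),"res",np.std(A[:,0]-np.polyval(p,A[:,1])))
pe=np.polyfit(E[:,1],E[:,0],1);po=np.polyfit(O[:,1],O[:,0],1);print("sep mm",(np.polyval(pe,.15)-np.polyval(po,.15))*np.cos(np.arctan(pe[0]))*1e3)
print("head end",[onz(c,259,68.7,z).round(4) for z in(.117,.125,.133)]," head sides",onz(c,60+383/2,66,.125).round(4),onz(c,60+414/2,66,.125).round(4))
print("bar end",[onz(c,260,v,.283-.113+.086).round(4) for v in(172,178)])
print("block",[onz(c,60+x/2,y/2,.134).round(4) for x,y in((366,95),(430,95),(366,36))])
E
```

```text
cam [0.57420426 0.16705913 0.4221634 ]
in slope deg 13.16784992379937 x at y=.1 0.5536197829587959 res 7.690466816529366e-05
out slope deg 13.227709213433355 x at y=.1 0.5393379940423524 res 0.00012295033265693976
sep mm 13.85261538415553
head end [array([0.5803, 0.1969, 0.117 ]), array([0.5801, 0.1961, 0.125 ]), array([0.5799, 0.1953, 0.133 ])]  head sides [0.5737 0.2001 0.125 ] [0.5881 0.1966 0.125 ]
bar end [array([0.5647, 0.1278, 0.256 ]), array([0.5639, 0.1242, 0.256 ])]
block [array([0.5699, 0.216 , 0.134 ]), array([0.5983, 0.2092, 0.134 ]), array([0.5759, 0.239 , 0.134 ])]
```

arm_command(
  deltas=[0,0,0.002,0.004,0.02,0,5,0,0,0.002,0.008,0.042,0,5,0,0,0.002,0.008,0.042,0,5,0,0,0.002,0.008,0.042,0,5,0,0,0.002,0.008,0.042,-0.02,5,0,0,0.002,0.008,0.042,-0.04,5,0,0,0.002,0.008,0.042,-0.045,5,0,0,0.002,0.008,0.042,-0.05,5,0,0,0.002,0.008,0.042,-0.055,5,0,0,0.002,0.008,0.042,-0.06,5,0,0,0.002,0.008,0.042,-0.065,5,0,0,0.002,0.008,0.042,-0.065,5,0,0,0.002,0.008,0.042,-0.065,5],
)

```text
clock: 7.1
position: [0.5633, 0.1323, 0.2179]
ee_rot: [2.461, 1.952, 0.0]
force: [-0.7, 0.5, -2.3]
width: 0.13
gripper_force: 30.0
```

```bash
python3 - <<'E'
from h import *
s=sensors.observe();im=optics.get_image("wrist");sc=optics.get_image("scene")
c=optics.calibration("wrist");np.savez("w3.npz",**{k:np.array(v) for k,v in c.items()})
print(s["clock"],s["position"],s["force"],s["ft_torque"],cv2.Rodrigues(s["ee_rot"])[0].round(3).tolist())
cv2.imwrite("pics/w3raw.png",im);cv2.imwrite("pics/s3raw.png",sc)
a=cv2.resize(im[0:240,180:340],(400,600),interpolation=cv2.INTER_CUBIC)
b=cv2.resize(sc[160:280,300:380],(400,600),interpolation=cv2.INTER_CUBIC)
cv2.imwrite("pics/w3.png",np.hstack([a,b]))
E
```

```text
7.1 [0.56325761 0.1323086  0.21785722] [-0.70580474  0.46922282 -2.33228341] [-0.10900823  0.0678838   0.02425561] [[0.228, 0.974, 0.0], [0.974, -0.228, -0.0], [0.0, 0.0, -1.0]]
```

View pics/w3.png

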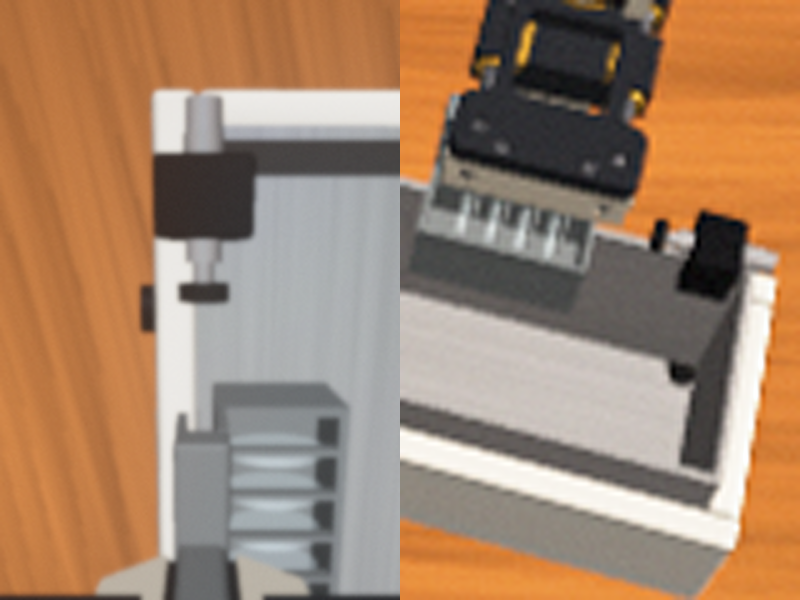

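The basket's over-bath alignment is good: bar centre crop x≈202, head 203.5, block 203.5. It is inside, with the head about 28 mm away. Lowering.

arm_command(
  deltas=[0,0,0,0,0,-0.01,5,0,0,0,0,0,-0.02,5,0,0,0,0,0,-0.027,5,0,0,0,0,0,-0.032,5,0,0,0,0,0,-0.036,5,0,0,0,0,0,-0.04,5,0,0,0,0,0,-0.043,5,0,0,0,0,0,-0.045,5,0,0,0,0,0,-0.045,5],
)

```text
clock: 8.1
position: [0.5631, 0.1324, 0.1726]
ee_rot: [-2.461, -1.953, 0.0]
force: [-0.3, -0.3, -2.5]
width: 0.13
gripper_force: 30.0
```

arm_command(
  deltas=[0,0,0,0,0,-0.004,5,0,0,0,0,0,-0.008,5,0,0,0,0,0,-0.01,5,0,0,0,0,0,-0.012,5,0,0,0,0,0,-0.0125,5,0,0,0,0,0,-0.013,5,0,0,0,0,0,-0.013,5],
)

```text
clock: 8.8
position: [0.5632, 0.1323, 0.1598]
ee_rot: [2.461, 1.952, 0.0]
force: [-0.1, 0.4, -2.9]
width: 0.128
gripper_force: 30.0
```

arm_command(
  deltas=[0,0,0,0,0,-0.0005,5,0,0,0,0,0,-0.001,5,0,0,0,0,0,-0.0015,5,0,0,0,0,0,-0.0015,5,0,0,0,0,0,-0.0015,5],
)

```text
clock: 9.3
position: [0.5632, 0.1324, 0.1582]
ee_rot: [2.461, 1.953, 0.0]
force: [1.0, 0.8, -2.4]
width: 0.13
gripper_force: 30.0
```

arm_command(
  deltas=[0,0,0,0,0,-0.0005,5,0,0,0,0,0,-0.001,5,0,0,0,0,0,-0.001,5,0,0,0,0,0,-0.001,5],
)

```text
clock: 9.7
position: [0.5632, 0.1324, 0.1576]
ee_rot: [-2.461, -1.952, -0.001]
force: [-2.4, 0.7, 5.6]
width: 0.128
gripper_force: 30.0
```

arm_command(
  deltas=[0,0,0,0,0,0.0007,5,0,0,0,0.0007,0.003,0.0007,5,0,0,0,0.0014,0.006,0.0007,5,0,0,0,0.0021,0.009,0.0007,5,0,0,0,0.0028,0.012,0.0007,5,0,0,0,0.0035,0.015,0.0007,5,0,0,0,0.0041,0.0175,0.0007,5,0,0,0,0.0046,0.0195,0.0007,5,0,0,0,0.0046,0.0195,0.0007,5,0,0,0,0.0046,0.0195,0.0007,5],
)

```text
clock: 10.7
position: [0.5678, 0.1518, 0.1579]
ee_rot: [2.461, 1.952, -0.0]
force: [0.5, -0.0, -2.5]
width: 0.129
gripper_force: 30.0
```

```bash
python3 - <<'E'
from h import *
s=sensors.observe();im=optics.get_image("wrist")
print(s["clock"],s["position"],s["force"])
c=optics.calibration("wrist");print([onz(c,260,v,z).round(4) for v,z in((100,.125),(110,.125),(150,.131),(160,.131))])
cv2.imwrite("pics/w4.png",cv2.resize(im[60:220,200:320],(450,600),interpolation=cv2.INTER_CUBIC))
E
```

```text
10.7 [0.56778178 0.15175483 0.15794701] [ 0.46901955 -0.04580976 -2.49708888]
[array([0.5868, 0.2302, 0.125 ]), array([0.5855, 0.2248, 0.125 ]), array([0.5804, 0.2031, 0.131 ]), array([0.5791, 0.1974, 0.131 ])]
```

View pics/w4.png

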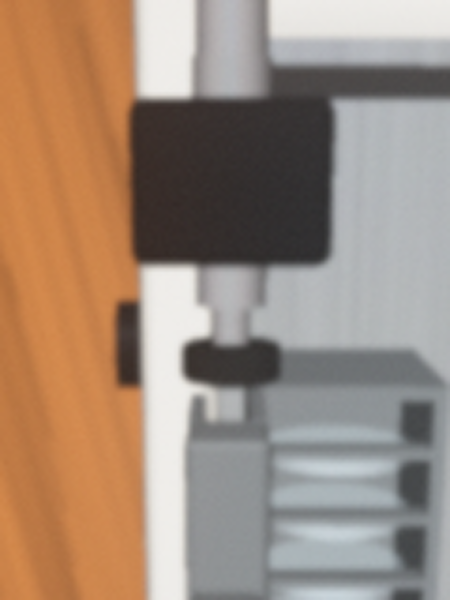

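arm_command(
  deltas=[0,0,0,0.0005,0.002,0,5,0,0,0,0.0009,0.004,0,5,0,0,0,0.0014,0.006,0,5,0,0,0,0.0014,0.006,0,5,0,0,0,0.0014,0.006,0,5],
)

```text
clock: 11.25
position: [0.5691, 0.1579, 0.1579]
ee_rot: [2.461, 1.953, -0.0]
force: [0.4, -0.6, -3.3]
width: 0.125
gripper_force: 30.0
```

arm_command(
  deltas=[0,0,0,0.0002,0.001,0,5,0,0,0,0.0002,0.001,0,5,0,0,0,0.0002,0.001,0,5],
)

```text
clock: 11.55
position: [0.5694, 0.1589, 0.1579]
ee_rot: [2.461, 1.953, 0.0]
force: [-0.8, 0.6, -2.8]
width: 0.13
gripper_force: 30.0
```

arm_command(
  deltas=[0,0,0,0.0002,0.001,0,5,0,0,0,0.0002,0.001,0,5,0,0,0,0.0002,0.001,0,5],
)

```text
clock: 11.85
position: [0.5696, 0.1599, 0.158]
ee_rot: [2.461, 1.953, 0.0]
force: [0.4, -0.2, -1.4]
width: 0.131
gripper_force: 30.0
```

arm_command(
  deltas=[0,0,0,0.0002,0.001,0,5,0,0,0,0.0002,0.001,0,5,0,0,0,0.0002,0.001,0,5],
)

```text
clock: 12.15
position: [0.5698, 0.1608, 0.158]
ee_rot: [2.461, 1.952, 0.0]
force: [-0.8, -0.5, -2.1]
width: 0.13
gripper_force: 30.0
```

arm_command(
  deltas=[0,0,0,0.0002,0.001,0,5,0,0,0,0.0002,0.001,0,5,0,0,0,0.0002,0.001,0,5],
)

```text
clock: 12.45
position: [0.57, 0.1617, 0.158]
ee_rot: [2.461, 1.952, -0.0]
force: [0.4, -0.9, -1.7]
width: 0.128
gripper_force: 30.0
```

```bash
python3 - <<'E'
from h import *
F=[]
for i in range(4):
    im=optics.get_image("wrist");s=sensors.observe();F.append(s["force"])
print(s["clock"],s["position"],np.mean(F,0),np.std(F,0))
cv2.imwrite("pics/w5raw.png",im);cv2.imwrite("pics/w5.png",cv2.resize(im[60:220,200:320],(450,600),interpolation=cv2.INTER_CUBIC))
E
```

```text
12.65 [0.5699732  0.16175634 0.1579462 ] [-0.13906091 -0.68614346 -2.14357315] [0.40886813 0.23488846 0.296305  ]
```

View pics/w5.png

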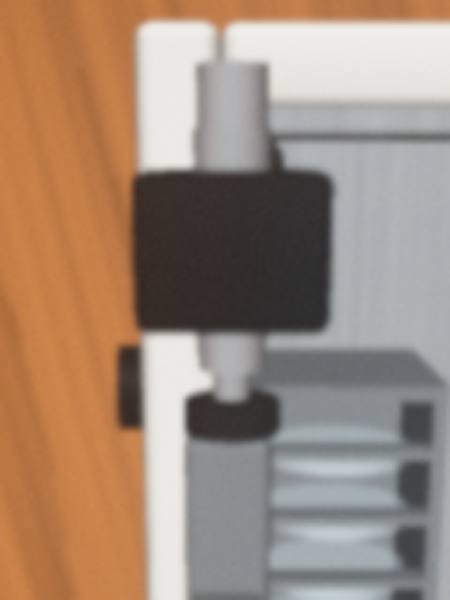

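The bar end now touches the buffer head (crop y≈437), with a force of about -0.7 N. Pressing 2 mm further.

arm_command(
  deltas=[0,0,0,0.0002,0.001,0,5,0,0,0,0.0003,0.0015,0,5,0,0,0,0.0005,0.002,0,5,0,0,0,0.0005,0.002,0,5],
)

```text
clock: 13.05
position: [0.5704, 0.1637, 0.1579]
ee_rot: [2.461, 1.952, -0.0]
force: [-0.8, -3.2, -1.5]
width: 0.13
gripper_force: 30.0
```

```bash
cat > f.py <<'E'
from h import *
F=[]
for i in range(6):
    im=optics.get_image("wrist");s=sensors.observe();F.append(s["force"])
print(s["clock"],s["position"],np.mean(F,0),np.std(F,0),"along b",np.mean(F,0)[:2]@[.228,.974])
E
python3 f.py
```

```text
13.35 [0.57047032 0.16376148 0.15794596] [-0.6805848  -2.70132335 -1.78005358] [0.45369465 0.53565433 0.55820365] along b -2.7862622806401114
```

arm_command(
  deltas=[0,0,0,0,0,0,5,0,0,0,0,0,0,5,0,0,0,0,0,0,5,0,0,0,0,0,0,5,0,0,0,0,0,0,5,0,0,0,0,0,0,5,0,0,0,0,0,0,5,0,0,0,0,0,0,5,0,0,0,0,0,0,5,0,0,0,-0.0003,-0.001,0,5,0,0,0,-0.0005,-0.002,0,5,0,0,0,-0.0005,-0.002,0,5],
)

```text
clock: 14.55
position: [0.57, 0.162, 0.1579]
ee_rot: [-2.461, -1.952, -0.0]
force: [0.0, -0.8, -2.4]
width: 0.13
gripper_force: 30.0
```

```bash
python3 f.py
```

```text
14.85 [0.57001263 0.16198826 0.15791963] [ 0.46272624 -1.53992524 -2.41046819] [0.34581414 0.5113474  0.52172768] along b -1.3943856008073798
```

arm_command(
  deltas=[0,0,0,0,0,-0.0003,5,0,0,0,0,0,-0.0003,5,0,0,0,0,0,-0.0003,5],
  force=10,
)

```text
clock: 15.15
position: [0.5699, 0.162, 0.1577]
ee_rot: [-2.461, -1.953, -0.0]
force: [-0.3, -2.3, -1.7]
width: 0.134
gripper_force: 10.0
```

arm_command(
  deltas=[0,0,0,0,0,0,5,0,0,0,0,0,0,5,0,0,0,0,0,0,5,0,0,0,0,0,0,13,0,0,0,0,0,0,14,0,0,0,0,0,0,16,0,0,0,0,0,0,20,0,0,0,0,0,0,28,0,0,0,0,0,0,36,0,0,0,0,0,0,40,0,0,0,0,0,0,40],
  force=3,
)

```text
clock: 16.25
position: [0.57, 0.1619, 0.1577]
ee_rot: [2.461, 1.953, 0.0]
force: [0.8, -0.0, 0.1]
width: 0.431
gripper_force: 0.0
```

```bash
python3 f.py; python3 - <<'E'
from h import *
im=optics.get_image("wrist");sc=optics.get_image("scene")
a=cv2.resize(im[60:220,200:320],(400,533),interpolation=cv2.INTER_CUBIC)
b=cv2.resize(sc[160:280,300:390],(400,533),interpolation=cv2.INTER_CUBIC)
cv2.imwrite("pics/w6.png",np.hstack([a,b]))
E
```

```text
16.55 [0.56996281 0.16187227 0.15764369] [-0.12709885  0.18645204 -0.1426865 ] [0.19930995 0.36830028 0.35709664] along b 0.15262575219096547
```

View pics/w6.png

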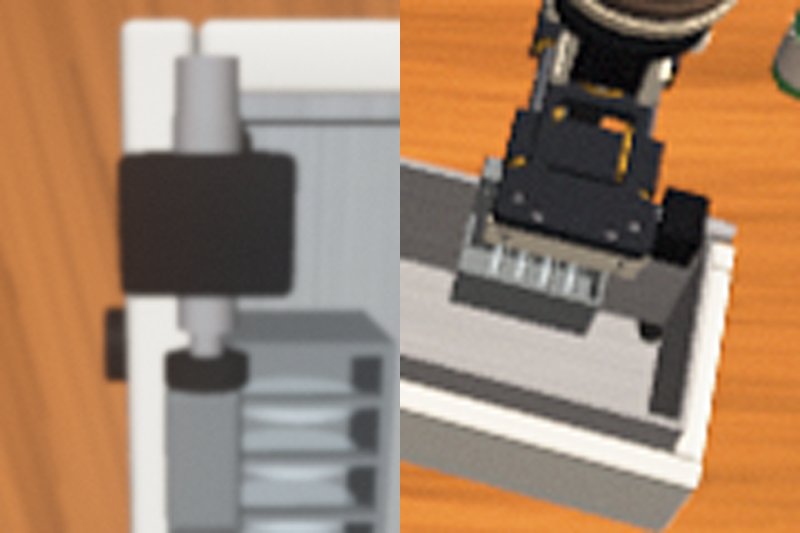

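Released. The bar end still meets the head (crop y≈390), with the basket hanging inside. I'll check quantitatively against the w5 frame, which was in contact at about 0.8 N from the same arm pose.

```bash
python3 - <<'E'
from h import *
a=cv2.cvtColor(cv2.imread("pics/w5raw.png"),cv2.COLOR_BGR2GRAY).astype(np.float32)
im=np.mean([optics.get_image("wrist") for _ in range(2)],0).astype(np.uint8);b=cv2.cvtColor(im,cv2.COLOR_BGR2GRAY).astype(np.float32)
cv2.imwrite("pics/w6raw.png",im)
for n,(x0,x1,y0,y1) in dict(block=(230,292,98,154),head=(246,278,152,182),basket=(270,322,160,210),clampwall=(228,246,140,190)).items():
    A=a[y0:y1,x0:x1];B=b[y0:y1,x0:x1];print(n,cv2.phaseCorrelate(A,B,cv2.createHanningWindow((x1-x0,y1-y0),cv2.CV_32F)))
print(a[168:184,258].astype(int),b[168:184,258].astype(int));print(a[158:168,258].astype(int),b[158:168,258].astype(int))
E
```

```text
block ((0.12651183756717188, -0.07527921627179524), 1.0827853858470917)
head ((0.1135772401069648, 0.42606101109365113), 0.9011481086413066)
basket ((-0.6090388037217558, -0.269357768115178), 0.8995465405782064)
clampwall ((-0.03833346251813197, 0.1787198084209578), 1.0096318870120577)
[ 49  47  44  43  40  37  33  30  30  35  37  28  14   0 141 141] [ 51  46  45  43  41  37  34  31  28  31  33  27  14   0 141 142]
[ 98 108 116 122 130 135 135 130 106  73] [ 99 110 117 124 130 135 138 133 113  77]
```

The head moved by at most 0.25 mm on release, so the buffer still bears with about 0.7 N. Retreating straight up.

arm_command(
  deltas=[0,0,0,0,0,0.005,40,0,0,0,0,0,0.015,40,0,0,0,0,0,0.03,40,0,0,0,0,0,0.05,40,0,0,0,0,0,0.07,40,0,0,0,0,0,0.09,40,0,0,0,0,0,0.11,40,0,0,0,0,0,0.12,40,0,0,0,0,0,0.12,40,0,0,0,0,0,0.12,40,0,0,0,0,0,0.12,40,0,0,0,0,0,0.12,40],
)

```text
clock: 17.95
position: [0.5695, 0.1618, 0.2768]
ee_rot: [-2.461, -1.952, 0.002]
force: [-0.3, 0.6, 0.5]
width: 0.434
gripper_force: 0.0
```

```bash
python3 - <<'E'
from h import *
im=optics.get_image("wrist");s=sensors.observe();print(s["clock"],s["position"],s["force"])
cv2.imwrite("pics/w7.png",cv2.resize(im[60:260,190:350],(480,600),interpolation=cv2.INTER_CUBIC))
E
```

```text
18.0 [0.56964027 0.16178967 0.27692127] [-0.03153535  0.03483283 -0.26447175]
```

View pics/w7.png

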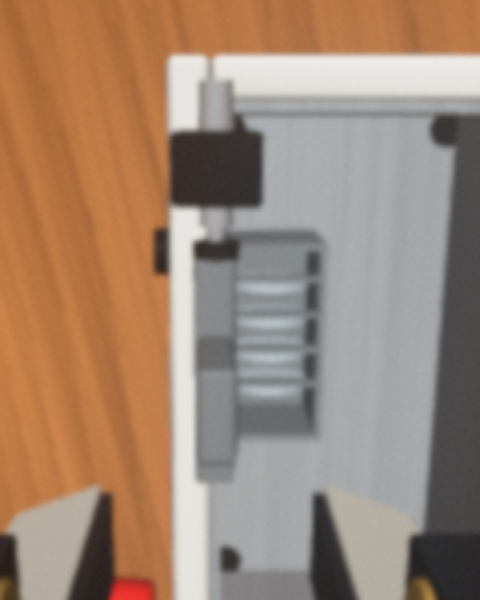

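The basket hangs on the clamp's wall, parallel to it, with its bar end at crop (216,255) against the buffer head and the gripper clear. Handing in.

```bash
python3 -c "
from cell import arm
print(arm.sign_off())"
```

```text
the job is handed in; nothing more can be done
None
```

I hooked the lipped basket over the clamp's wall, pressed the buffer at about 2.8 N for over a second, eased back to about 1 N and let go; by my estimate the buffer still bears with about 0.7 N, and the job was handed in just after 18 s with no verdict returned.

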